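# Stand the slumped serving boards back in the rack

## Task

Two of the three wooden serving boards in the worktop rack, the one with the round top and the one with the narrow neck, have slumped forward onto the front rail. Gently push each of them upright and over backwards with the fingertips until it rests against the back rail like the straight board beside it, keeping its foot in the groove where it stands: do not take a board between the fingers or lift it. Leave the straight board, the pepper mill, the jar and the mug where they are.

Things in the scene. Friction and masses are not known exactly. Their poses are not given: they have to be found in the camera images.
- rack: Fixed rack: dark wooden foot 150 mm (x) by 460 mm (y), 12 mm thick; origin at the centre of its underside on the worktop, z up, y along the rack. Its front (-x) faces the robot; its yaw varies within 0.35 rad. Three boards stand side by side in its groove near y = -150, 0 and +150 mm, in any order.
- rack_groove (a point): Middle of the groove's floor, 12 mm above the worktop. The groove runs along the rack's y, 24 mm wide, between two lips 10 mm high and 10 mm thick.
- rack_front (a point): Middle of the front rail's axis: steel bar 8 mm round along the rack's y, 60 mm in front of the groove's middle, 136 mm above the worktop, with end posts at y = +-224 mm.
- rack_back (a point): Middle of the back rail's axis: the same bar 42 mm behind the groove's middle, 143 mm above the worktop.
- arch_board: Board with half-round top (radius 60 mm), 0.2 to 0.45 kg, 16 mm thick, 120 wide, 220 tall, loose on its flat foot in the groove. At first slumped forward about 22 degrees onto the front rail; tips freely on its foot; past upright it falls onto the back rail, leaning about 12 degrees. Origin: middle of its lower end; z up the board, x its faces' normal, pointing to the rack's back.
- arch_board_top (a point): Highest point of the arch board, 220 mm from its origin along its z, mid thickness.
- paddle_board: Board with a narrow neck, 0.2 to 0.41 kg, 16 mm thick, 120 wide, 220 tall, loose on its flat foot in the groove. Body 150 mm tall, then a central neck 44 mm wide up to 220 mm. At first slumped and behaving like the arch board. Origin: middle of its lower end; z up the board, x its faces' normal, pointing to the rack's back.
- paddle_board_top (a point): Middle of the end of the paddle board's neck, 220 mm from its origin along its z.
- straight_board: Plain rectangular board, 16 x 120 x 205 mm, already leaning back on the back rail as it should; leave it alone. Origin: middle of its lower end; z up the board, x its faces' normal, pointing to the rack's back.
- straight_board_top (a point): Middle of the straight board's top end, 205 mm from its origin along its z.
- pepper_mill: Dark wooden pepper mill, 52 mm across, 150 mm tall, beyond one end of the rack; origin at the centre of its underside. Leave alone.
- jar: Amber glass jar with steel lid, 84 mm across, 130 mm tall, beyond the other end of the rack; origin at the centre of its underside. Leave alone.
- mug: White mug, 76 mm across, 85 mm tall, with a handle, in front of the rack; origin at the centre of its underside. Leave alone.
Not all that is in view belongs to the job. Leave any turquoise look-alike of the arch_board alone. Leave any yellow look-alike of the paddle_board alone.

How it is judged:
At the end, for the whole second after the job is handed in: Arch and paddle boards rest on the back rail (tops 28 to 75 mm behind the groove's middle, lean under 20 degrees), feet in the groove within 40 mm of their starts, square to the rack within 0.15 rad, at rest; straight board, mill, jar and mug within 30 mm of their starts and standing (x of arch_board_top in the frame of rack between 0.028 and 0.075 m and angle between each of arch_board, paddle_board's own z axis and vertical below 0.35 rad and distance of each of arch_board, paddle_board from where it was at the start of the episode below 0.04 m and z of each of arch_board, paddle_board in the frame of rack below 0.025 m and angle between the y axis of each of arch_board, paddle_board and the y axis of rack, either way round below 0.15 rad and linear speed of each of arch_board, paddle_board below 0.03 m/s and angular speed of each of arch_board, paddle_board below 0.15 rad/s and x of paddle_board_top in the frame of rack between 0.028 and 0.075 m and distance of each of straight_board_top, pepper_mill, jar, mug from where it was at the start of the episode below 0.03 m and angle between each of pepper_mill, jar, mug's own z axis and vertical below 0.15 rad); the robot touches nothing.
It fails at once if a slumped board is lifted out of the groove (z of any of arch_board, paddle_board in the frame of rack above 0.04 m).
It fails at once if a slumped board is taken between the fingers ((contact force between the fingers and arch_board above 1 N and x of the grasp point in the frame of arch_board between -0.012 and 0.012 m and z of the grasp point in the frame of arch_board between 0 and 0.235 m) or (contact force between the fingers and paddle_board above 1 N and x of the grasp point in the frame of paddle_board between -0.012 and 0.012 m and z of the grasp point in the frame of paddle_board between 0 and 0.235 m)).
It fails at once if a slumped board is flung back (turns faster than 4 rad/s) (angular speed of any of arch_board, paddle_board above 4 rad/s).
It fails at once if the straight board is disturbed (its top moves over 30 mm) (distance of straight_board_top from where it was at the start of the episode above 0.03 m).
It fails at once if the pepper mill, jar or mug is moved over 30 mm or tipped ((distance of pepper_mill from where it was at the start of the episode above 0.03 m or angle between pepper_mill's own z axis and vertical above 0.3 rad) or (distance of jar from where it was at the start of the episode above 0.03 m or angle between jar's own z axis and vertical above 0.3 rad) or (distance of mug from where it was at the start of the episode above 0.03 m or angle between mug's own z axis and vertical above 0.3 rad)).
It also fails if it takes over 56 s, if anything falls off the work surface, if the arm or the gripper's body presses on something with over 40 N, if the wrist force passes 120 N, or if a joint passes its speed limit or range.

## Robot

A 6-joint arm with a two-finger parallel gripper is mounted at the origin on the work surface. World frame = base frame: x ahead of the robot, y to its left, z up, the work surface at z = 0. Lengths are in m, angles in rad, forces in N, time in s.
With the tool pointing down it reaches from about 0.35 to 0.975 m from the base axis. Payload 4.9 kg.
Tool frame: the origin (TCP) lies at the very end of the fingers, on their centre line; the grasp point (between the pads) lies 19 mm behind it (ctrl.grip_point_offset is the distance from the TCP to the grasp point, in m); z points along the fingers, y is the line along which they close (so a half turn about z gives the same grasp; the last joint's range is limited). The gripper opens to 85 mm and grips with 20 to 120 N. Pads are 22 mm wide; open, the fingers measure 114 mm over their backs; the gripper's body (76 mm by 85 mm) begins 54 mm behind the grasp point. The pads swing forward as they close: fully open they stand 13 mm farther back than shut.
Start: joints at [1.039, 0.053, 1.613, -0, 1.476, -0.119], TCP at [0.251, 0.572, 0.231] pointing down, gripper open.
Joint ranges: [-3.01, 3.01], [-1.01, 2.22], [0.06, 2.58], [-1.02, 4.17], [0.09, 2.62], [-3.14, 3.14]. Speed limits (rad/s): [2.57, 2.57, 3.14, 3.14, 3.14, 3.14].

## Interface

Orientations are given as a rotation vector (axis times angle).
In Python, from station import ctrl gives the robot as it stands.
- The arm moves only by the tool send_rows, never from a script. Its argument "rows" is a list of rows, each a list of 3 entries, a list of its own where there are three numbers: the finger opening in cm, from 0 to 8.54, then the shift along the tool's x, y, z in cm, then the turn about the tool's z in degrees. A call has 1 to 10 rows; each row shifts and turns the commanded pose from where the row before left it, along the tool's axes as they then stand; what a row does not reach is not made up. A row lasts 1/8 s, in which the tool goes at most 62.5 mm and 10.7 degrees, less where a joint would pass 70% of its speed; a pose out of reach is approached as far as the arm can. A call with a gripper value outside its range is refused whole. The fingers move at their own pace and stop on an object; "newtons" is the grip in N (left out, the last holds). Time passes only in rows, so rows that do not move let the fingers close. It gives the time, the measured TCP pose, the force, the opening and the grip force at its end, in the units of the state.
- ctrl.get_obs(): the state, without advancing time (a new reading comes with each control period).
- ctrl.get_image(name): name is "scene" or "top" or "wrist"; returns a dict with "frame" (384x512x3 uint8, red, green, blue), "range_z" (384x512 float32, m along the optical axis (not along the pixel's ray), 0 where there is no reading), "fx", "fy", "cx", "cy" (pixels), "cam_to_world" (4x4, takes a point from camera to world coordinates). Camera axes: x right, y down, z forward; pixel columns grow to the right and rows downward; lengths in m; the calibration is good to about 2 mm. The wrist camera is an equidistant fisheye: a pixel r from the principal point sees the ray r / f radians off the axis. A picture is of the moment at which its call begins.
- ctrl.finish_job(): hands the job in; it is judged then, once.
The state is a dict: "t": time; "q": joint angles; "dq": joint speeds; "effort": joint torques, N m; "tool_pos": TCP position; "tool_rot": TCP orientation; "contact_force": force on the tool from outside, world axes, zero at the start; "wrist_torque": the same for the moment, N m; "opening": finger opening in m; "grip_force": force on a finger pad.
Only numpy, scipy, OpenCV 4.12 (cv2) and the standard library are available. Lean on these libraries where they do the work, as an engineer would, in place of code of your own. Each camera call takes 0.05 s, during which the arm holds its last target. There are 200 camera calls.

## Working session

There is one attempt and no reset: what is moved stays moved. The work goes in short steps, Python scripts to look and compute and a tool call to move; the robot and the scene stay as the last step left them, time stands still between calls to the robot, and variables do not carry over. Pictures are saved under pics/ and viewed, at most 10 in all, crops included, and the job is handed in when it is done.

Besides the shell and the picture viewer there is one more tool, called after ">>>" in YAML: its name, and indented under it one key for each argument. send_rows: Moves the arm, as the interface text tells. Its arguments: {"type":"object","properties":{"rows":{"type":"array","items":{"type":"array"}},"newtons":{"type":"number"}},"required":["rows"]}

```bash
mkdir -p pics; ls
cat > h.py <<'E'
import numpy as np, cv2
from station import ctrl
def pts(im):
    z=im["range_z"]; v,u=np.indices(z.shape)
    P=np.stack([(u-im["cx"])/im["fx"]*z,(v-im["cy"])/im["fy"]*z,z],-1)
    T=np.array(im["cam_to_world"]); W=P@T[:3,:3].T+T[:3,3]; W[z==0]=np.nan; return W
E
python3 - <<'E'
from h import *
a=ctrl.get_image("scene");b=ctrl.get_image("top")
for n,i in(("scene",a),("top",b)):
    np.savez(n,**i); cv2.imwrite(f"pics/{n}.png",i["frame"][:,:,::-1]); print(n,i["fx"],np.round(i["cam_to_world"],3).tolist())
o=ctrl.get_obs();print({k:np.round(v,3).tolist() for k,v in o.items()})
E
```

```text
pics
scene 428.6678051977558 [[0.497, 0.743, -0.449, 0.974], [0.868, -0.433, 0.243, -0.277], [-0.014, -0.51, -0.86, 1.02], [0.0, 0.0, 0.0, 1.0]]
top 389.3331624706622 [[-0.014, -0.997, 0.074, 0.426], [-1.0, 0.014, 0.002, -0.028], [-0.003, -0.074, -0.997, 1.256], [0.0, 0.0, 0.0, 1.0]]
{'t': 0.1, 'q': [1.039, 0.053, 1.614, 0.0, 1.476, -0.119], 'dq': [-0.001, -0.002, -0.004, 0.001, -0.001, -0.002], 'effort': [0.0, -39.491, -37.136, -0.0, 0.004, -0.0], 'tool_pos': [0.25, 0.572, 0.23], 'tool_rot': [-0.644, -3.074, 0.003], 'contact_force': [1.093, 0.488, -0.255], 'wrist_torque': [0.025, 0.019, 0.002], 'grip_force': 0.0, 'opening': 0.085}
```

View pics/scene.png

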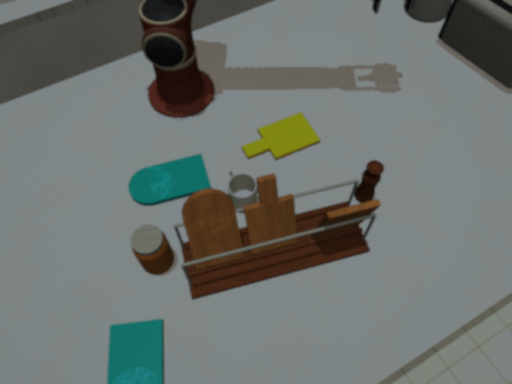

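View pics/top.png

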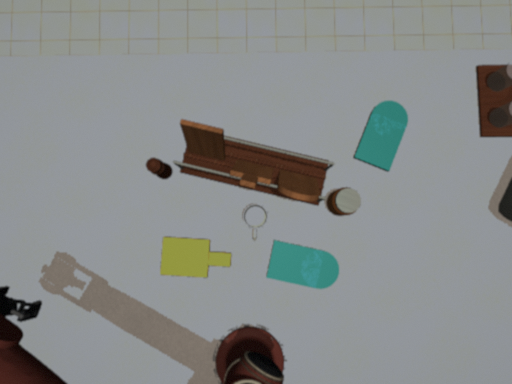

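The scene view shows the arch board near (212,225) and the paddle board near (270,215), both slumped forward. The straight board, near (350,212), leans back. The turquoise and yellow look-alikes lie flat. In the top view the rack spans roughly (180,160) to (330,195), with the mug at (255,215).

Run:
```python
from h import *
C=[]
for n in("scene","top"):
    i=dict(np.load(n+".npz")); W=pts(i); hsv=cv2.cvtColor(i["frame"],cv2.COLOR_RGB2HSV)
    H,S,V=[hsv[...,k].astype(int) for k in range(3)]
    z=W[...,2]; reg=(W[...,0]>.35)&(W[...,0]<.8)&(abs(W[...,1])<.35)
    # rack foot / wood in rack region
    wood=(H<20)&(S>90)&reg
    foot=wood&(z>.005)&(z<.03)
    if n=="top":
        f=W[foot][:,:2].astype(np.float32); r=cv2.minAreaRect(f*1000); print("foot rect",r, "n",len(f))
    m=(wood&(z>.06)).astype(np.uint8)
    k,l,st,c=cv2.connectedComponentsWithStats(m)
    for j in range(1,k):
        if st[j,4]<40: continue
        p=W[l==j]; p0=p.mean(0); 
        print(n,st[j],"mean",p0.round(3),"lo",np.percentile(p,2,0).round(3),"hi",np.percentile(p,98,0).round(3), "top",p[p[:,2]>np.percentile(p[:,2],93)].mean(0).round(3))
        u,s,vt=np.linalg.svd(p-p0,full_matrices=False); print("   normal",vt[2].round(3), "resid",s[2]/len(p)**.5)
    g=reg&(S<90)&(z>.12)&(z<.155)
    p=W[g]; print(n,"steel",len(p)); np.save(n+"_steel",p)
```

```text
scene [361 161  22  30 390] mean [0.61  0.257 0.12 ] lo [0.592 0.246 0.063] hi [0.624 0.279 0.152] top [0.604 0.267 0.151]
   normal [ 0.605 -0.777  0.171] resid 0.006370743071214071
scene [ 244  174   52   68 2219] mean [ 0.576 -0.018  0.131] lo [ 0.538 -0.074  0.063] hi [0.611 0.035 0.221] top [ 0.541 -0.009  0.217]
   normal [ 0.892 -0.236  0.385] resid 0.002322634382572294
scene [ 183  189   59   68 2938] mean [ 0.536 -0.151  0.144] lo [ 0.498 -0.208  0.064] hi [ 0.576 -0.098  0.219] top [ 0.504 -0.143  0.217]
   normal [ 0.893 -0.23   0.387] resid 0.0022196593739046257
scene [316 200  64  28 714] mean [0.693 0.109 0.198] lo [0.663 0.06  0.144] hi [0.712 0.167 0.218] top [0.692 0.114 0.218]
   normal [-0.953  0.27   0.134] resid 0.004678790400904701
scene [315 222  45  14 122] mean [0.673 0.117 0.077] lo [0.657 0.067 0.061] hi [0.687 0.169 0.094] top [0.677 0.12  0.094]
   normal [ 0.945 -0.246 -0.216] resid 0.0006053530687908405
scene [134 236  37  31 455] mean [ 0.524 -0.294  0.093] lo [ 0.503 -0.331  0.061] hi [ 0.534 -0.258  0.118] top [ 0.522 -0.298  0.116]
   normal [0.975 
[... 434 characters left out ...]
1] hi [0.615 0.283 0.152] top [0.604 0.271 0.152]
   normal [-0.536 -0.795  0.283] resid 0.007440757105945558
top [230 162  43  26 686] mean [ 0.568 -0.013  0.146] lo [ 0.529 -0.069  0.066] hi [0.61  0.041 0.222] top [ 0.536 -0.007  0.221]
   normal [ 0.882 -0.229  0.412] resid 0.004031691225214538
top [277 173  43  28 841] mean [ 0.528 -0.146  0.16 ] lo [ 0.49  -0.205  0.066] hi [ 0.573 -0.091  0.221] top [ 0.502 -0.14   0.22 ]
   normal [ 0.882 -0.224  0.415] resid 0.003784375649753486
top [329 190  18  25 142] mean [ 0.484 -0.261  0.095] lo [ 0.452 -0.284  0.065] hi [ 0.52  -0.251  0.112] top [ 0.489 -0.26   0.113]
   normal [ 0.262 -0.942 -0.21 ] resid 0.007176818476572555
top steel 1100
```

Rack yaw is about -14.5° from both cameras, giving the axes ex = (0.968,-0.250) and ey = (0.250,0.968). Along ex, the paddle and arch tops are at 0.523 and 0.522 m and the straight board's top is at 0.641 m. Along ey, the paddle is at 0.127 m and the arch at -0.012 m. First I'll shut the fingers, rise, square the tool to the rack and travel to a point in front of the paddle board.

>>> send_rows:
  rows:
    - [0, [0, 0, -4], -9]
    - [0, [-3, -4.5, 0], 0]
    - [0, [-4, -4.5, 0], 0]
    - [0, [-4, -4.5, 0], 0]
    - [0, [-4, -4.5, 0], 0]
    - [0, [-4, -4.5, 0], 0]
    - [0, [-4, -4.5, 0], 0]
    - [0, [-4, -4.5, 0], 0]
    - [0, [-4, -4.5, 0], 0]
    - [0, [-3, -4.5, 0], 0]
  newtons: 20

```text
t: 1.35
tool_pos: [0.4776, 0.0926, 0.2708]
tool_rot: [-0.402, -3.115, 0.0]
contact_force: [0.2, 1.1, -1.1]
opening: 0.0001
grip_force: 0.0
```

>>> send_rows:
  rows:
    - [0, [0, -4.2, 0], 0]
    - [0, [0, -4.2, 0], 0]
    - [0, [0, 0, 0], 0]
    - [0, [0, 0, 0], 0]

```text
t: 1.85
tool_pos: [0.4559, 0.0136, 0.271]
tool_rot: [-0.401, -3.115, -0.001]
contact_force: [-0.1, -0.4, 0.5]
opening: -0.0001
grip_force: 0.0
```

>>> send_rows:
  rows:
    - [0, [0, 0, 0], 0]
    - [0, [0, 0, 3], 0]
    - [0, [0, 0, 3], 0]
    - [0, [0, 0, 2.5], 0]
    - [0, [-2, 0, 0], 0]
    - [0, [-2, 0, 0], 0]
    - [0, [0, 0, 0], 0]
    - [0, [0, 0, 0], 0]

```text
t: 2.85
tool_pos: [0.4943, 0.004, 0.1861]
tool_rot: [-0.399, -3.115, -0.0]
contact_force: [0.1, 0.1, 0.2]
opening: 0.0003
grip_force: 0.0
```

Run:
```python
from h import *
a=ctrl.get_image("scene")["frame"];b=ctrl.get_image("top")["frame"]
r=lambda i:cv2.resize(i,None,fx=3,fy=3)
cv2.imwrite("pics/p1.png",np.hstack([r(a[120:310,120:250+10]),r(b[100:290,180:300])])[:,:,::-1])
```

```text
(no output)
```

View pics/p1.png

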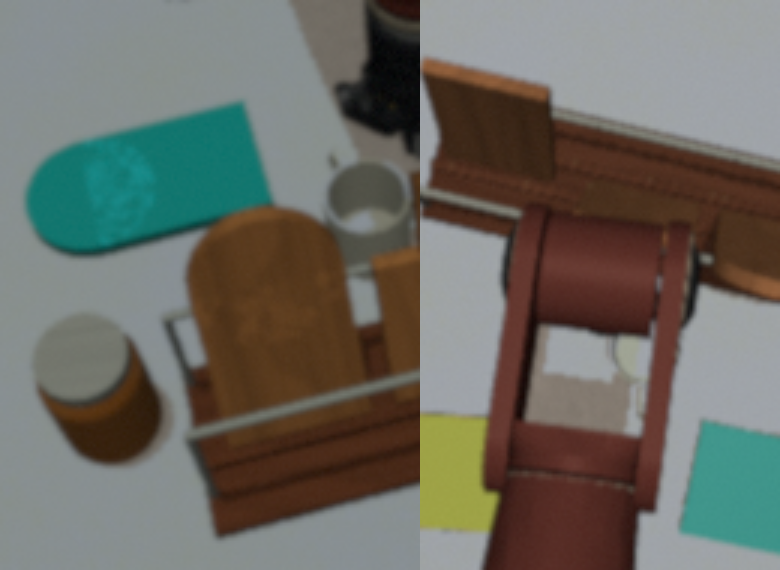

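The crop shows the arch board untouched and the gripper over the front of the rack, but it cuts off the paddle's neck. I'll push slowly and watch the force.

>>> send_rows:
  rows:
    - [0, [-0.8, 0, 0], 0]
    - [0, [-0.8, 0, 0], 0]
    - [0, [-0.8, 0, 0], 0]
    - [0, [-0.8, 0, 0], 0]
    - [0, [-0.8, 0, 0], 0]
    - [0, [0, 0, 0], 0]
    - [0, [0, 0, 0], 0]

```text
t: 3.82
tool_pos: [0.5332, -0.0068, 0.1861]
tool_rot: [-0.4, -3.115, 0.0]
contact_force: [-0.3, -0.4, -0.0]
opening: 0.0002
grip_force: 0.1
```

Run:
```python
from h import *
a=ctrl.get_image("scene")["frame"]
cv2.imwrite("pics/p2.png",cv2.resize(a[120:310,160:400],None,fx=3,fy=3)[:,:,::-1])
```

```text
(no output)
```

View pics/p2.png

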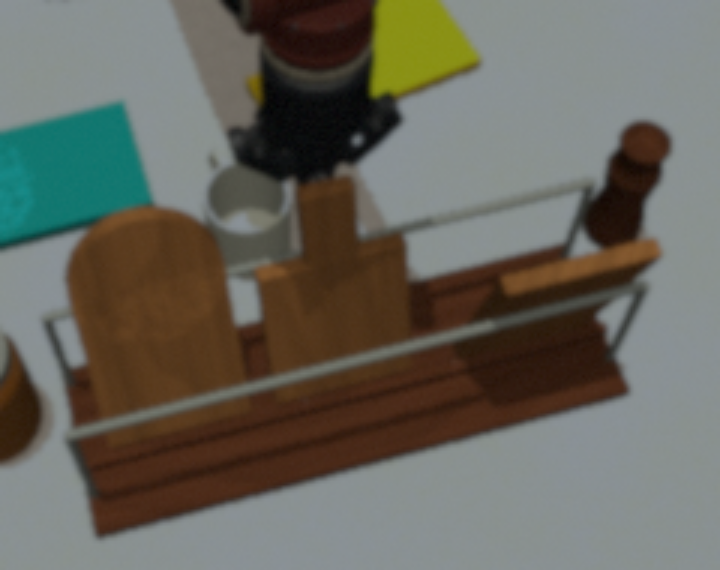

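The fingertips are just in front of the paddle's neck, centred at about (328,180), and the board has only begun to lift off the rail. I'll keep pushing past upright.

>>> send_rows:
  rows:
    - [0, [-0.8, 0, 0], 0]
    - [0, [-0.8, 0, 0], 0]
    - [0, [-0.8, 0, 0], 0]
    - [0, [-0.8, 0, 0], 0]
    - [0, [-0.8, 0, 0], 0]
    - [0, [-0.8, 0, 0], 0]
    - [0, [-0.8, 0, 0], 0]
    - [0, [-0.8, 0, 0], 0]
    - [0, [0, 0, 0], 0]

```text
t: 5.0
tool_pos: [0.5966, -0.0234, 0.1874]
tool_rot: [0.401, 3.114, -0.0]
contact_force: [-0.7, 0.4, -0.9]
opening: 0.0003
grip_force: 0.0
```

>>> send_rows:
  rows:
    - [0, [-0.7, 0, 0], 0]
    - [0, [-0.7, 0, 0], 0]
    - [0, [-0.7, 0, 0], 0]
    - [0, [-0.7, 0, 0], 0]
    - [0, [0, 0, 0], 0]
    - [0, [0, 0, 0], 0]

```text
t: 5.75
tool_pos: [0.6223, -0.0301, 0.1862]
tool_rot: [-0.401, -3.116, -0.0]
contact_force: [-0.5, -0.4, -1.0]
opening: -0.0001
grip_force: 0.0
```

```bash
cat > look.py <<'E'
from h import *
import sys
i=ctrl.get_image("scene"); W=pts(i); hsv=cv2.cvtColor(i["frame"],cv2.COLOR_RGB2HSV).astype(int)
m=(hsv[...,0]<20)&(hsv[...,1]>90)&(W[...,2]>.16)&(W[...,2]<.24)&(W[...,0]>.45)&(W[...,0]<.75)&(abs(W[...,1])<.24)
p=W[m]; a=p@[.968,-.25,0]; b=p@[.25,.968,0]
for n,lo,hi in(("arch",-.08,.06),("paddle",.07,.19),("straight",.21,.36)):
    s=(b>lo)&(b<hi); 
    if s.sum()<10: print(n,s.sum()); continue
    t=s&(p[:,2]>np.percentile(p[s,2],90)); print(n,s.sum(),"top a,b,z",a[t].mean().round(3),b[t].mean().round(3),p[t,2].mean().round(3),"max z",p[s,2].max().round(3))
print(ctrl.get_obs()["contact_force"])
cv2.imwrite(f"pics/{sys.argv[1]}.png",cv2.resize(i["frame"][120:310,160:400],None,fx=3,fy=3)[:,:,::-1])
E
python3 look.py p3
```

```text
arch 1202 top a,b,z 0.524 -0.014 0.219 max z 0.225
paddle 478 top a,b,z 0.645 0.128 0.232 max z 0.234
straight 657 top a,b,z 0.641 0.286 0.217 max z 0.219
[0.69957222 0.87335427 0.46175022]
```

View pics/p3.png

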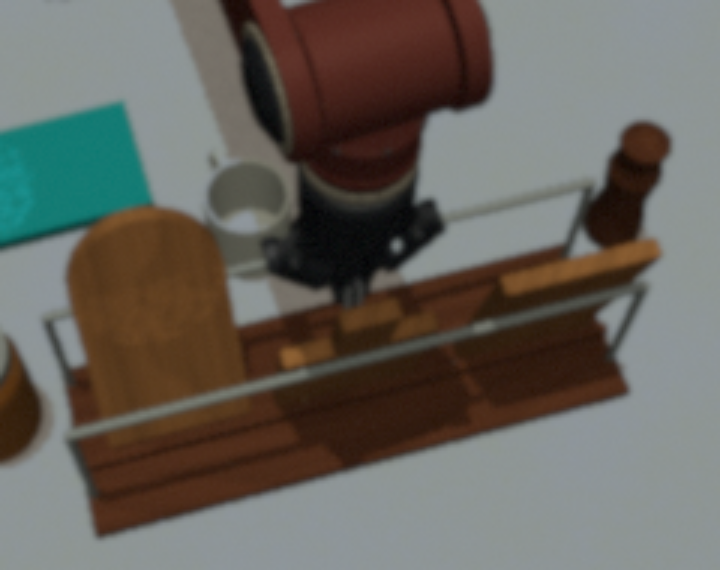

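The paddle board now rests on the back rail, with its top at 0.645 m along ex against 0.641 m for the straight board. The arch board hasn't moved. I'll back off and go to the arch board.

>>> send_rows:
  rows:
    - [0, [3, 0, 0], 0]
    - [0, [5, 0, 0], 0]
    - [0, [5, 0, -2], 0]
    - [0, [3, 0, -2], 0]
    - [0, [0, -5, 0], 0]
    - [0, [0, -5, 0], 0]
    - [0, [0, -4, 0], 0]
    - [0, [0, 0, 2], 0]
    - [0, [0, 0, 2], 0]
    - [0, [0, 0, 0], 0]

```text
t: 7.05
tool_pos: [0.4307, -0.1234, 0.183]
tool_rot: [-0.398, -3.111, -0.003]
contact_force: [0.6, -0.1, -0.2]
opening: 0.0002
grip_force: 0.0
```

>>> send_rows:
  rows:
    - [0, [-3, 0, 0], 0]
    - [0, [-0.8, 0, 0], 0]
    - [0, [-0.8, 0, 0], 0]
    - [0, [-0.8, 0, 0], 0]
    - [0, [-0.8, 0, 0], 0]
    - [0, [0, 0, 0], 0]
    - [0, [0, 0, 0], 0]

```text
t: 7.92
tool_pos: [0.4919, -0.1407, 0.1861]
tool_rot: [-0.401, -3.115, -0.0]
contact_force: [0.5, 0.1, -0.5]
opening: -0.0004
grip_force: 0.2
```

```bash
python3 look.py p4
```

```text
arch 1239 top a,b,z 0.533 -0.012 0.223 max z 0.228
paddle 456 top a,b,z 0.645 0.127 0.231 max z 0.233
straight 655 top a,b,z 0.642 0.283 0.217 max z 0.219
[-1.03132973  0.16146557 -0.53595843]
```

View pics/p4.png

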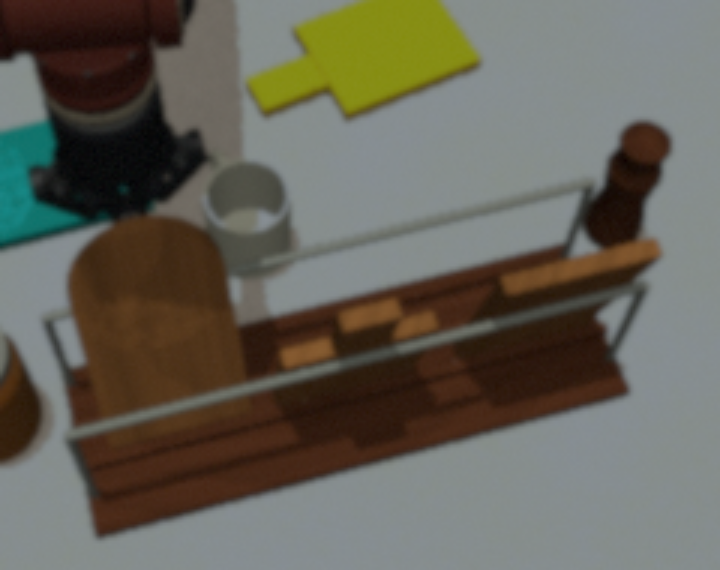

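The paddle board stays against the back rail. The fingertips are centred on the arch board, which has already started to tip. I'll push on.

>>> send_rows:
  rows:
    - [0, [-0.8, 0, 0], 0]
    - [0, [-0.8, 0, 0], 0]
    - [0, [-0.8, 0, 0], 0]
    - [0, [-0.8, 0, 0], 0]
    - [0, [-0.8, 0, 0], 0]
    - [0, [-0.8, 0, 0], 0]
    - [0, [-0.8, 0, 0], 0]
    - [0, [-0.8, 0, 0], 0]
    - [0, [-0.8, 0, 0], 0]
    - [0, [0, 0, 0], 0]

```text
t: 9.22
tool_pos: [0.5643, -0.1599, 0.1892]
tool_rot: [0.4, 3.111, -0.002]
contact_force: [-0.0, 0.5, 8.6]
opening: -0.0002
grip_force: 0.0
```

>>> send_rows:
  rows:
    - [0, [-0.7, 0, 0], 0]
    - [0, [-0.7, 0, 0], 0]
    - [0, [-0.7, 0, 0], 0]
    - [0, [-0.6, 0, 0], 0]
    - [0, [0, 0, 0], 0]
    - [0, [0, 0, 0], 0]

```text
t: 9.98
tool_pos: [0.5878, -0.1658, 0.1861]
tool_rot: [-0.401, -3.115, -0.0]
contact_force: [1.0, -0.5, 0.9]
opening: -0.0002
grip_force: 0.0
```

```bash
python3 look.py p5
```

```text
arch 761 top a,b,z 0.645 -0.012 0.23 max z 0.233
paddle 464 top a,b,z 0.645 0.127 0.232 max z 0.235
straight 657 top a,b,z 0.641 0.283 0.217 max z 0.22
[-0.07845317 -0.22266147  0.40043604]
```

Both tops are now at 0.645 m along ex. I'll withdraw, let everything settle and take a last look.

>>> send_rows:
  rows:
    - [0, [3, 0, 0], 0]
    - [0, [5, 0, 0], 0]
    - [0, [5, 0, -2], 0]
    - [0, [4, 0, -3], 0]
    - [0, [3, 0, -2], 0]
    - [0, [0, 0, 0], 0]
    - [0, [0, 0, 0], 0]
    - [0, [0, 0, 0], 0]

```text
t: 11.02
tool_pos: [0.3945, -0.1152, 0.2552]
tool_rot: [-0.4, -3.114, -0.001]
contact_force: [-0.3, 0.4, -0.1]
opening: -0.0
grip_force: 0.0
```

```bash
python3 look.py p6
```

```text
arch 757 top a,b,z 0.646 -0.013 0.23 max z 0.233
paddle 464 top a,b,z 0.645 0.128 0.232 max z 0.235
straight 651 top a,b,z 0.642 0.284 0.217 max z 0.219
[ 0.02522514 -0.13344127  0.42746556]
```

View pics/p6.png

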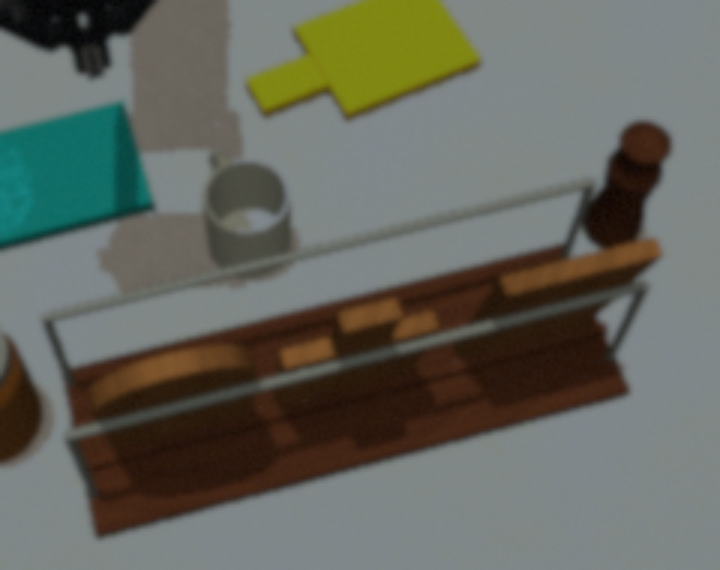

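All three boards now lean on the back rail, parallel to it. The mug, mill and jar are where they were, and the gripper is clear.

```bash
python3 -c "
from station import ctrl
print(ctrl.finish_job())"
```

```text
the job is handed in; nothing more can be done
None
```

The arch and paddle boards now lean against the back rail like the straight board, the other objects look unmoved in the last picture, and the job was handed in about 11 s into the 56 s limit; no verdict came back.

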